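Counter-hold a bolt behind its bracket for the nut runner

TASK

The nut runner in front of the steel bracket is slowly dragging its bolt round with the nut instead of tightening it. Reach down into the narrow gap behind the bracket, take the hidden head of that bolt firmly between both fingers and hold it still for at least five seconds so that the nut can tighten; finish while still holding it, do not let go. Do not turn the finished bolt next to it, do not press hard on the bracket or the plate behind it, and leave the parts on the table where they stand.

Things in the scene. Friction and masses are not known exactly. Their poses are not given: they have to be found in the camera images.
- channel: Fixed steel fixture; origin on the table under the middle of the bracket's rear face, z up, x away from the robot side. Base plate x -200 to 70 mm, 300 mm along y, 12 mm thick. Bracket (front plate): x -10 to 0, 280 mm along y, top at 120 mm. Rear plate: x 44 to 54 mm, as long, top at 105 mm. The gap between, 44 mm wide, is open upward. Its place and yaw vary
- runner: Fixed aluminium nut runner lying level on the robot side of the bracket, 52 mm across, 48 to 163 mm from the bracket's rear face, in a grey cradle, top at 111 mm. Origin: on the table under the bolt axis, on the bracket's rear face; axes parallel to the channel's. It is at one of two places along the bracket, about 120 mm apart; the finished bolt is at the other
- head (a point): Centre of the turning bolt's hexagon head, in the gap in line with the runner: 21 mm behind the bracket's rear face, 85 mm over the table; its axes are the runner's and do not turn with the bolt. Head 30 mm across flats, 35 across corners, 18 mm long along x (the bolt axis), on a shank 22 mm across. Free for 80 mm either side along the gap: grip it from above across the runner's y
- bolt (a joint): Angle of the turning bolt, rad; flats face the runner's +y and -y at 0 and every multiple of 1.047. From the start it grows at about 0.5 rad/s, dragged by about 0.12 N m, until held; a grip of 30 N or more across the head stops it, and pads closing on it turn it onto its flats
- finished_head (a point): Centre of the head of the finished bolt, alike in shape, in the same gap at the same height and depth, but with no runner at its nut; to be left alone
- finished_bolt (a joint): Angle of the finished bolt, rad, within 0.1 of 0 (a pair of flats upright); it stands still and turns only if forced
- sleeve_a: Bystander: upright open steel tube 68 mm across, 110 mm high, origin at the centre of its underside
- sleeve_b: Bystander: second tube like it
- piston: Bystander: white plastic piston 68 mm across at the foot, 90 mm high with its stem, origin at the centre of its underside
- bin: Bystander: black open parts bin 120 x 100 x 60 mm holding some nuts, origin at the centre of its underside

How it is judged:
By the outcome, as a careful person would: the job done as asked, in the order asked, and still so for the second after the job is handed in, while the arm keeps its last pose, push and grip.
It also fails if it takes over 35 s, if anything falls off the work surface, if the arm or the gripper's body presses on something with over 40 N, if the wrist force passes 120 N, or if a joint passes its speed limit or range.

ROBOT

A 7-joint arm with a two-finger parallel gripper is mounted at the origin on the work surface. World frame = base frame: x ahead of the robot, y to its left, z up, the work surface at z = 0. Lengths are in m, angles in rad, forces in N, time in s.
With the tool pointing down it reaches from about 0.35 to 0.9 m from the base axis. Payload 8.1 kg.
Tool frame: the origin (TCP) lies between the finger pads, 19 mm behind the fingertips; this is the grasp point; z points along the fingers, y is the line along which they close (so a half turn about z gives the same grasp; the last joint's range is limited). The gripper opens to 92 mm and grips with 3 to 60 N. Pads are 19 mm wide; open, the fingers measure 130 mm over their backs; the gripper's body (75 mm by 190 mm) begins 47 mm behind the grasp point.
Start: joints at [1.136, 0.434, 0.025, 1.573, -0.012, 1.134, -0.075], TCP at [0.204, -0.591, 0.246] pointing down, gripper open.
Joint ranges: [-2.62, 2.62], [-0.44, 2.09], [-1.27, 1.32], [0.08, 2.57], [-1.32, 4.46], [0.12, 2], [-2.74, 2.74]. Speed limits (rad/s): [2.22, 2.22, 3.01, 3.01, 3.14, 3.14, 3.14].

INTERFACE

Orientations are given as a 3x3 rotation matrix whose columns are the frame's x, y, z axes.
In Python, from rig import r gives the robot as it stands. The module is installed in compiled form; this text tells all that it offers.
- The arm moves only by the shell command python3 -m inch 'ROWS' [FORCE]. ROWS is JSON, a list that holds one entry, the list of rows, each a list of 7 numbers: the turn, a rotation vector about the tool's x, y, z in degrees, then the shift along the tool's x, y, z in cm, then the finger opening in cm, from 0 to 9.18. In form: [[[ax, ay, az, x, y, z, claw], ...]]. A call has 1 to 12 rows; each row is the pose to reach, as a shift and turn from the pose commanded when the call began, along the tool's axes at that moment; what a row does not reach only later rows make up. A row lasts 1/10 s, in which the tool goes at most 50 mm and 8.59 degrees, less where a joint would pass 70% of its speed; a pose out of reach is approached as far as the arm can. A call with a gripper value outside its range is refused whole. The fingers move at their own pace and stop on an object; FORCE is the grip in N (left out, the last holds). Time passes only in rows, so rows that repeat a pose let the fingers close. It gives the time, the measured TCP pose, the force, the opening and the grip force at its end, in the units of the state.
- r.get_state(): the state, without advancing time (a new reading comes with each control period).
- r.grab_frame(name): name is "scene" or "top" or "wrist"; returns (picture, depth): 400x640x3 uint8, blue, green, red; 400x640 float32, m along the optical axis (not along the pixel's ray), 0 where there is no reading.
- r.calibration(name): a dict with "fx", "fy", "cx", "cy" (pixels), "cam_to_world" (4x4, takes a point from camera to world coordinates). Camera axes: x right, y down, z forward; pixel columns grow to the right and rows downward; lengths in m; the calibration is good to about 2 mm. A picture is of the moment at which its call begins: read the wrist's pose just before it. calibration takes no time and is no camera call; for the wrist camera it gives the pose at the moment of the call.
- r.close_job(): hands the job in; it is judged then, once.
The state is a dict: "time": time; "joint_positions": joint angles; "joint_vel": joint speeds; "effort": joint torques, N m; "tool_pos": TCP position; "orientation": TCP orientation; "contact_force": force on the tool from outside, world axes, zero at the start; "torque": the same for the moment, N m; "finger_gap": finger opening in m; "grasp_force": force on a finger pad.
Only numpy, scipy, OpenCV 4.12 (cv2) and the standard library are available. Lean on these libraries where they do the work, as an engineer would, in place of code of your own. Each camera call takes 0.05 s, during which the arm holds its last target. There are 200 camera calls.

## Working session

There is one attempt and no reset: what is moved stays moved. The work goes in short steps, Python scripts to look and compute and a shell command to move; the robot and the scene stay as the last step left them, time stands still between calls to the robot, and variables do not carry over. Pictures are saved under pics/ and viewed, at most 10 in all, crops included, and the job is handed in when it is done.

```bash
mkdir -p pics
python3 - <<'E'
from rig import r
import numpy as np,cv2
s=r.get_state();print(s['time'],s['tool_pos'],s['orientation'],s['finger_gap'])
for n in ['scene','top']:
    c=r.calibration(n);p,d=r.grab_frame(n);cv2.imwrite(f'pics/{n}.png',p);np.savez(f'{n}.npz',p=p,d=d,K=[c['fx'],c['fy'],c['cx'],c['cy']],T=c['cam_to_world'])
    print(n,c)
E
```

```text
0.0 [ 0.2033736  -0.59045615  0.24472377] [[ 9.45477343e-01  3.25687210e-01 -6.59974032e-04]
 [ 3.25687848e-01 -9.45476192e-01  1.48152831e-03]
 [-1.41474914e-04 -1.61569697e-03 -9.99998685e-01]] 0.09217379709537526
scene {'fx': 471.0986319276346, 'fy': 471.0986319276346, 'cx': 312.2883375952018, 'cy': 194.96982966829614, 'cam_to_world': array([[-0.28744551,  0.72820372, -0.62216912,  1.23309713],
       [ 0.95777503,  0.22293598, -0.18156691,  0.23582762],
       [ 0.00648618, -0.64808864, -0.76153729,  0.96031555],
       [ 0.        ,  0.        ,  0.        ,  1.        ]])}
top {'fx': 494.7909162603934, 'fy': 494.7909162603934, 'cx': 324.7910192199325, 'cy': 203.3718598247974, 'cam_to_world': array([[-9.70200041e-03, -9.90594850e-01,  1.36483385e-01,
         3.32657394e-01],
       [-9.99950061e-01,  9.93840612e-03,  1.05080940e-03,
         6.42006540e-03],
       [-2.39735369e-03, -1.36466374e-01, -9.90641803e-01,
         1.24719203e+00],
       [ 0.00000000e+00,  0.00000000e+00,  0.00000000e+00,
         1.00000000e+00]])}
```

View pics/scene.png

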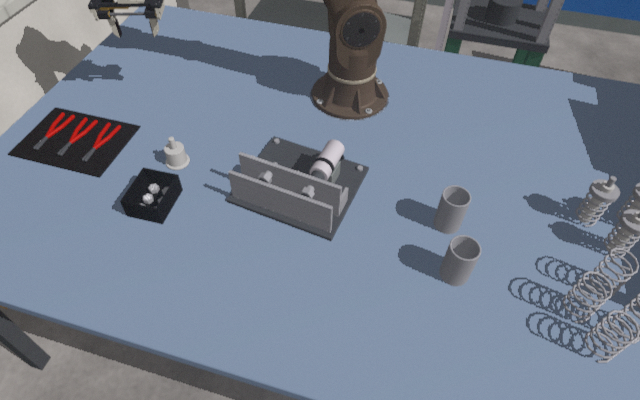

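View pics/top.png

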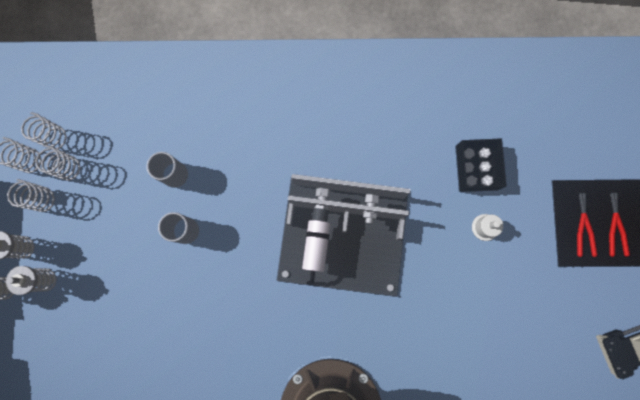

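The scene view shows the channel at mid-table with the runner on its +y side, at (328,160). In the top view the bracket top runs (290,198)-(410,212) and the rear plate (292,178)-(410,190). The runner is at (316,245), and the heads are around (322,193), in line with the runner, and (371,200), which is the finished one.

```bash
cat > h.py <<'E'
import numpy as np,cv2
def cloud(f):
    z=np.load(f+'.npz');fx,fy,cx,cy=z['K'];d=z['d'];v,u=np.mgrid[:400,:640]
    P=np.stack([(u-cx)/fx*d,(v-cy)/fy*d,d],-1)@z['T'][:3,:3].T+z['T'][:3,3]
    P[d==0]=np.nan;return P,z['p']
E
python3 - <<'E'
from h import *
for n in ['top','scene']:
    P,_=cloud(n);Q=P.reshape(-1,3);Q=Q[np.isfinite(Q[:,0])]
    Q=Q[(Q[:,0]>.25)&(Q[:,0]<.65)&(abs(Q[:,1])<.22)]
    print(n,'table',np.median(Q[Q[:,2]<.008][:,2]))
    for lo,hi,nm in [(.113,.13,'bracket'),(.098,.111,'rear'),(.006,.02,'base')]:
        A=Q[(Q[:,2]>lo)&(Q[:,2]<hi)]
        # ransac-free: print line of highest
        if nm!='base':
            b=cv2.fitLine(A[:,:2].astype(np.float32),cv2.DIST_HUBER,0,.001,.001).ravel()
            print(nm,len(A),b,np.median(A[:,2]),A.min(0),A.max(0))
        else:
            print(nm,len(A),cv2.minAreaRect(A[:,:2].astype(np.float32)),np.median(A[:,2]))
P,_=cloud('top')
np.set_printoptions(precision=3,suppress=True,linewidth=150)
for u in (316,322,371): 
    print(u);print(np.c_[np.arange(176,275,3),P[176:275:3,u]])
p=cv2.imread('pics/top.png')[165:305,265:425];cv2.imwrite('pics/topc.png',cv2.resize(p,None,fx=5,fy=4.2,interpolation=2)[:600,:800])
E
```

```text
top table -0.000208024265138107
bracket 592 [ 0.13556224  0.99076885  0.48125172 -0.05793432] 0.11933438419400011 [ 0.33634705 -0.18320001  0.11302643] [0.50619177 0.09421134 0.12601225]
rear 1718 [ 0.87933767 -0.47619873  0.4770344  -0.01900197] 0.10465563738001271 [ 0.33397933 -0.18972194  0.0980189 ] [0.56094089 0.0929763  0.11099157]
base 8670 ((0.4499495029449463, 0.0030204355716705322), (0.39490169286727905, 0.43153199553489685), 0.040820781141519547) 0.011780974234036679
scene table 0.001198462574863557
bracket 601 [ 0.1291446   0.9916258   0.48520422 -0.05507061] 0.11962430885387654 [ 0.34718308 -0.18327137  0.11300054] [0.50855781 0.09417592 0.12592391]
rear 1513 [ 0.4141533  -0.91020715  0.47786722 -0.02762116] 0.10494490365258924 [ 0.33490116 -0.19139325  0.09800293] [0.56217755 0.09436336 0.11098679]
base 3283 ((0.4425938129425049, -0.007760941982269287), (0.4181053936481476, 0.38574129343032837), 88.21025085449219) 0.013248187359995334
316
[[176.      0.576   0.03   -0.001]
 [179.      0.548   0.028   0.105]
 [182.      0.544   0.028   0.089]
 [185.      0.544   0.029   
[... 2642 characters left out ...]
 [215.      0.463  -0.1     0.096]
 [218.      0.456  -0.1     0.094]
 [221.      0.449  -0.1     0.092]
 [224.      0.449  -0.107   0.012]
 [227.      0.442  -0.108   0.01 ]
 [230.      0.435  -0.107   0.01 ]
 [233.      0.427  -0.107   0.008]
 [236.      0.419  -0.107   0.012]
 [239.      0.412  -0.107   0.011]
 [242.      0.404  -0.106   0.013]
 [245.      0.397  -0.106   0.014]
 [248.      0.389  -0.106   0.014]
 [251.      0.382  -0.106   0.012]
 [254.      0.375  -0.106   0.01 ]
 [257.      0.367  -0.105   0.016]
 [260.      0.36   -0.106   0.01 ]
 [263.      0.352  -0.105   0.014]
 [266.      0.345  -0.105   0.012]
 [269.      0.338  -0.105   0.013]
 [272.      0.33   -0.105   0.013]]
```

View pics/topc.png

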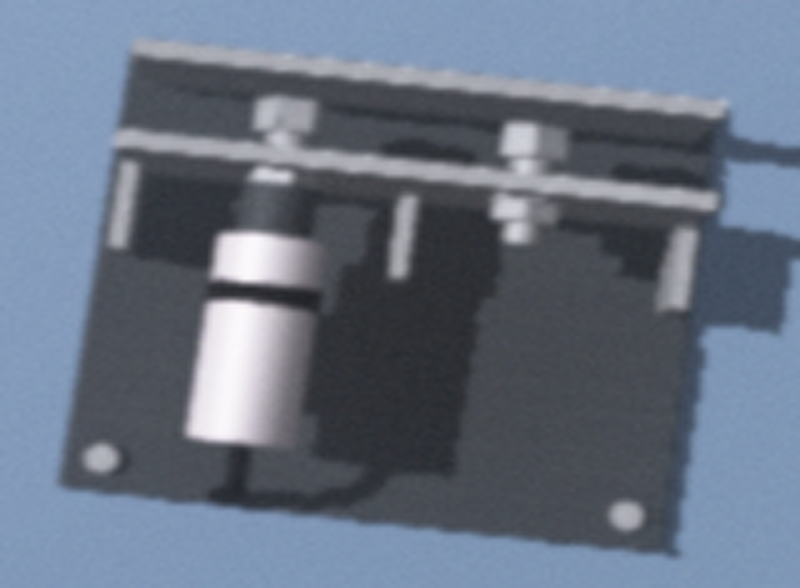

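```bash
cat > m.py <<'E'
from h import *
from scipy.optimize import least_squares
np.set_printoptions(precision=4,suppress=True)
def rel(Q,yaw,o):
    c,s=np.cos(yaw),np.sin(yaw);return (Q[:,:2]-o)@np.array([[c,-s],[s,c]])
def meas(n):
    P,_=cloud(n);Q=P.reshape(-1,3);Q=Q[np.isfinite(Q[:,0])]
    Q=Q[(Q[:,0]>.25)&(Q[:,0]<.65)&(abs(Q[:,1]+.04)<.2)]
    # top faces: bracket center line x=-5, rear plate centre x=49 (mm); p=yaw,offset
    p=np.array([-.136,.4905]) # x of bracket rear face at channel y=0 taken where world y=-.04
    for k in range(8):
        L=rel(Q,p[0],[p[1],-.045]);z=Q[:,2];w=.012 if k<3 else .007
        A=Q[(abs(L[:,0]+.005)<w)&(z>.115)&(abs(L[:,1])<.14)];B=Q[(abs(L[:,0]-.049)<w)&(abs(z-.105)<.006)&(abs(L[:,1])<.14)]
        f=lambda p:np.r_[rel(A,p[0],[p[1],-.045])[:,0]+.005,rel(B,p[0],[p[1],-.045])[:,0]-.049]
        p=least_squares(f,p,loss='soft_l1',f_scale=.003).x
    e=f(p);yaw=p[0];o=np.array([p[1],-.045])
    L=rel(Q,yaw,o);z=Q[:,2]
    pl=L[(z>.098)&((abs(L[:,0]-.049)<.006)|(abs(L[:,0]+.005)<.006)),1]
    print(n,'yaw deg',np.degrees(yaw),'x0',o,'med res A,B',np.median(e[:len(A)]),np.median(e[len(A):]),len(A),len(B),'zA,zB',np.median(A[:,2]),np.median(B[:,2]),'plates y',np.percentile(pl,[.3,99.7]))
    R=np.array([[np.cos(yaw),-np.sin(yaw)],[np.sin(yaw),np.cos(yaw)]])
    H=(L[:,0]>.006)&(L[:,0]<.036)&(z>.082)&(z<.11)
    for sgn in (1,-1):
        S=L[H&(L[:,1]*sgn>0)];zz=z[H&(L[:,1]*sgn>0)]
        q=np.percentile(S[:,1],[3,97]);y=q.mean();print(' head y range',q,'n',len(S),'ztop',np.percentile(zz,90),'x',np.percentile(S[:,0],[3,97]),'world centre',o+R@[.021,y])
    B=(L[:,0]>-.16)&(L[:,0]<-.09)&(z>.09)&(z<.118);q=np.percentile(L[B,1],[2,98]);c=L[B];
    fit=least_squares(lambda a:np.hypot(c[:,1]-a[0],z[B]-a[1])-.026,[q.mean(),.085],loss='soft_l1',f_scale=.002).x
    print(' runner y',q,q.mean(),'cyl fit y,z',fit,'-> head world',o+R@[.021,fit[0]])
E
python3 -c "
from m import *
meas('top');meas('scene')"
```

```text
top yaw deg -7.930952911027908 x0 [ 0.4883 -0.045 ] med res A,B 5.6784807805518485e-05 -0.00025760910421266867 536 542 zA,zB 0.11970061226957285 0.1046784235330871 plates y [-0.139   0.1391]
 head y range [0.0454 0.0764] n 143 ztop 0.10106835392480469 x [0.0072 0.0305] world centre [0.5175 0.0125]
 head y range [-0.0683 -0.0413] n 132 ztop 0.10135432718373967 x [0.0075 0.0316] world centre [ 0.5016 -0.1021]
 runner y [0.0371 0.0851] 0.06109584053929705 cyl fit y,z [0.0611 0.0844] -> head world [0.5175 0.0126]
scene yaw deg -7.889003905275114 x0 [ 0.4912 -0.045 ] med res A,B 0.0003075359156874506 0.0005927151156322648 476 516 zA,zB 0.1204704756172923 0.10540824115300701 plates y [-0.1393  0.1393]
 head y range [0.0494 0.0769] n 114 ztop 0.10231468618309845 x [0.0092 0.0296] world centre [0.5207 0.0147]
 head y range [-0.0684 -0.0404] n 112 ztop 0.10243259479782715 x [0.01   0.0298] world centre [ 0.5045 -0.1017]
 runner y [0.0403 0.0857] 0.0630238735103963 cyl fit y,z [0.0603 0.0861] -> head world [0.5203 0.0118]
```

```bash
python3 -m inch '[[[0,0,5,8,-7.5,0,9],[0,0,10,16,-15,0,9],[0,0,15,24,-22.5,0,9],[0,0,20,32,-30,1,9],[0,0,25,40,-38,1,9],[0,0,26.9,49.5,-46.7,2,9],[0,0,26.9,49.5,-46.7,2,9],[0,0,26.9,49.5,-46.7,2,9],[0,0,26.9,49.5,-46.7,2,9],[0,0,26.9,49.5,-46.7,2,9],[0,0,26.9,49.5,-46.7,2,9],[0,0,26.9,49.5,-46.7,2,9]]]' 40
```

```text
time: 1.3
tool_pos: [0.4824, -0.058, 0.2286]
orientation: [[0.99, -0.138, -0.0], [-0.138, -0.99, -0.0], [-0.0, 0.0, -1.0]]
contact_force: [1.3, -0.1, 0.8]
finger_gap: 0.0897
grasp_force: 0.0
```

```bash
python3 -m inch '[[[0,0,0,1.3,-3.7,0,9],[0,0,0,2.6,-7.4,0,9],[0,0,0,2.6,-7.4,0,9],[0,0,0,2.6,-7.4,0,9]]]'
cat > w.py <<'E'
import sys
from rig import r
from m import *
n=sys.argv[1];s=r.get_state();c=r.calibration('wrist');p,d=r.grab_frame('wrist');cv2.imwrite(f'pics/{n}.png',p)
np.savez(f'{n}.npz',p=p,d=d,K=[c['fx'],c['fy'],c['cx'],c['cy']],T=c['cam_to_world'])
print(s['tool_pos'],s['orientation'],c['cam_to_world'])
try: meas(n)
except Exception as e: print(e)
E
python3 w.py w1
```

```text
time: 1.7
tool_pos: [0.5177, 0.0106, 0.2282]
orientation: [[0.991, -0.135, -0.001], [-0.135, -0.991, -0.0], [-0.001, 0.0, -1.0]]
contact_force: [0.3, -0.6, 0.6]
finger_gap: 0.0901
grasp_force: 0.0
[0.5177 0.0106 0.2282] [[ 0.9908 -0.1353 -0.0012]
 [-0.1353 -0.9908 -0.0001]
 [-0.0011  0.0002 -1.    ]] [[-0.136  -0.9432 -0.3032  0.599 ]
 [-0.9907  0.1297  0.041  -0.0002]
 [ 0.0006  0.306  -0.952   0.3673]
 [ 0.      0.      0.      1.    ]]
w1 yaw deg -7.884516236756633 x0 [ 0.4891 -0.045 ] med res A,B 0.00029826914495587227 -0.0002885651497771466 3361 3315 zA,zB 0.1199317040696859 0.1049350605531636 plates y [-0.1327  0.1387]
 head y range [0.0461 0.0769] n 780 ztop 0.1006019293767169 x [0.0074 0.0306] world centre [0.5183 0.013 ]
 head y range [-0.0676 -0.0395] n 807 ztop 0.10122852067634795 x [0.0069 0.0305] world centre [ 0.5025 -0.1009]
 runner y [0.0374 0.0858] 0.06161613593344202 cyl fit y,z [0.0616 0.0848] -> head world [0.5183 0.0132]
```

View pics/w1.png

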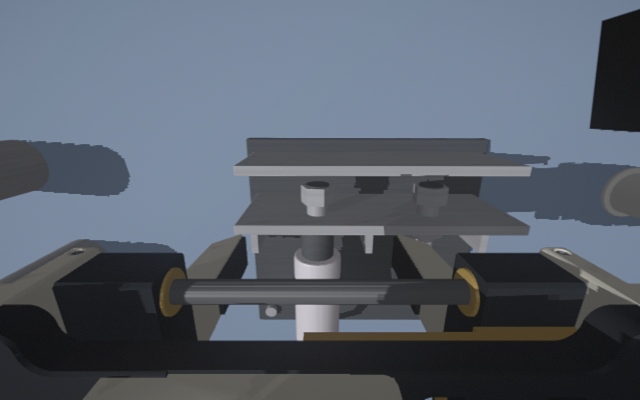

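The wrist view shows the runner's head at (316,195) in the gap between the plates, directly in line with the runner (317,265). The finished head is at (430,193). All three views agree within 3 mm, so I'm descending.

```bash
python3 -m inch '[[[0,0,0,0,-0.25,3,9],[0,0,0,0.05,-0.25,6,9],[0,0,0,0.05,-0.25,8,9],[0,0,0,0.05,-0.25,9.5,9],[0,0,0,0.05,-0.25,11,9],[0,0,0,0.05,-0.25,12.3,9],[0,0,0,0.05,-0.25,13.3,9],[0,0,0,0.05,-0.25,14,9],[0,0,0,0.05,-0.25,14,9],[0,0,0,0.05,-0.25,14,9]]]' 40
```

```text
time: 2.75
tool_pos: [0.519, 0.0123, 0.089]
orientation: [[0.991, -0.137, 0.0], [-0.137, -0.991, -0.0], [0.0, -0.0, -1.0]]
contact_force: [-0.3, 0.8, 1.3]
finger_gap: 0.0901
grasp_force: 0.0
```

```bash
python3 -m inch '[[[0,0,0,0,0,0.3,7],[0,0,0,0,0,0.3,5],[0,0,0,0,0,0.3,4],[0,0,0,0,0,0.3,3.4],[0,0,0,0,0,0.3,3],[0,0,0,0,0,0.3,2.5],[0,0,0,0,0,0.3,2.5],[0,0,0,0,0,0.3,2.5],[0,0,0,0,0,0.3,2.5],[0,0,0,0,0,0.3,2.5],[0,0,0,0,0,0.3,2.5],[0,0,0,0,0,0.3,2.5]]]' 45
```

```text
time: 3.95
tool_pos: [0.5189, 0.013, 0.0858]
orientation: [[0.991, -0.137, 0.0], [-0.137, -0.991, 0.001], [0.0, -0.001, -1.0]]
contact_force: [0.7, 5.0, 0.2]
finger_gap: 0.0312
grasp_force: 45.0
```

```bash
python3 -m inch '[[[0,0,0,0,0,0,2.5],[0,0,0,0,-0.05,0,2.5],[0,0,0,0,-0.05,0,2.5],[0,0,0,0,-0.05,0,2.5],[0,0,0,0,-0.05,0,2.5],[0,0,0,0,-0.05,0,2.5],[0,0,0,0,-0.05,0,2.5],[0,0,0,0,-0.05,0,2.5],[0,0,0,0,-0.05,0,2.5],[0,0,0,0,-0.05,0,2.5],[0,0,0,0,-0.05,0,2.5],[0,0,0,0,-0.05,0,2.5]]]' 50; python3 w.py w2; python3 -c "
from rig import r
s=r.get_state();print(s['torque'],s['contact_force'],s['finger_gap'])"
```

```text
time: 5.15
tool_pos: [0.5189, 0.013, 0.0858]
orientation: [[0.991, -0.137, 0.0], [-0.137, -0.991, 0.0], [0.0, -0.0, -1.0]]
contact_force: [0.0, 4.8, 1.1]
finger_gap: 0.0306
grasp_force: 50.0
[0.5189 0.013  0.0858] [[ 0.9905 -0.1372  0.0002]
 [-0.1372 -0.9905  0.0001]
 [ 0.0002 -0.0002 -1.    ]] [[-0.138  -0.9433 -0.3019  0.6   ]
 [-0.9904  0.1315  0.0418  0.002 ]
 [ 0.0002  0.3048 -0.9524  0.225 ]
 [ 0.      0.      0.      1.    ]]
w2 yaw deg -7.921309726195262 x0 [ 0.4896 -0.045 ] med res A,B 0.0035764154033540983 6.946448889557852e-05 173 11662 zA,zB 0.11628023238467418 0.10483965328620323 plates y [-0.0827  0.1412]
 head y range [0.0358 0.0873] n 3185 ztop 0.10309339713744552 x [0.0201 0.0315] world centre [0.5189 0.0131]
 head y range [-0.056  -0.0389] n 1202 ztop 0.09683390968537513 x [0.0151 0.0304] world centre [ 0.5039 -0.0949]
index -1 is out of bounds for axis 0 with size 0
[ 1.21741352 -0.0591925   0.05214121] [1.0998897  4.5290448  0.61531288] 0.0307563297905487
```

View pics/w2.png

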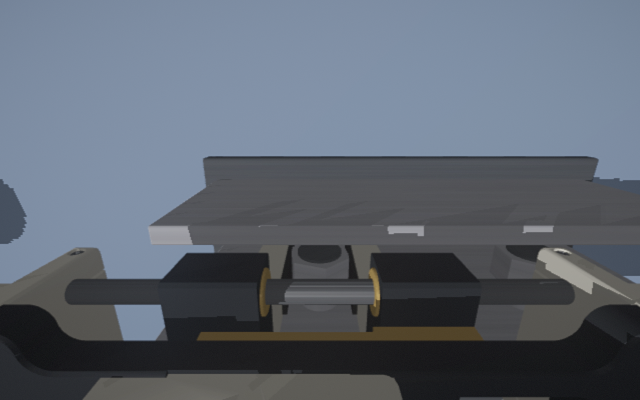

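The wrist view shows both fingers closed on the head at about (320,258), with the finished head clear at (525,250). The gap of 30.6 mm matches the 30 mm across flats, and the grip is 50 N. Now holding.

```bash
H='x'
python3 -m inch '[[[0,0,0,0,0,0,2.5],[0,0,0,0,0,0,2.5],[0,0,0,0,0,0,2.5],[0,0,0,0,0,0,2.5],[0,0,0,0,0,0,2.5],[0,0,0,0,0,0,2.5],[0,0,0,0,0,0,2.5],[0,0,0,0,0,0,2.5],[0,0,0,0,0,0,2.5],[0,0,0,0,0,0,2.5],[0,0,0,0,0,0,2.5],[0,0,0,0,0,0,2.5]]]'
python3 -m inch '[[[0,0,0,0,0,0,2.5],[0,0,0,0,0,0,2.5],[0,0,0,0,0,0,2.5],[0,0,0,0,0,0,2.5],[0,0,0,0,0,0,2.5],[0,0,0,0,0,0,2.5],[0,0,0,0,0,0,2.5],[0,0,0,0,0,0,2.5],[0,0,0,0,0,0,2.5],[0,0,0,0,0,0,2.5],[0,0,0,0,0,0,2.5],[0,0,0,0,0,0,2.5]]]'
python3 -m inch '[[[0,0,0,0,0,0,2.5],[0,0,0,0,0,0,2.5],[0,0,0,0,0,0,2.5],[0,0,0,0,0,0,2.5],[0,0,0,0,0,0,2.5],[0,0,0,0,0,0,2.5],[0,0,0,0,0,0,2.5],[0,0,0,0,0,0,2.5],[0,0,0,0,0,0,2.5],[0,0,0,0,0,0,2.5],[0,0,0,0,0,0,2.5],[0,0,0,0,0,0,2.5]]]'
python3 -m inch '[[[0,0,0,0,0,0,2.5],[0,0,0,0,0,0,2.5],[0,0,0,0,0,0,2.5],[0,0,0,0,0,0,2.5],[0,0,0,0,0,0,2.5],[0,0,0,0,0,0,2.5],[0,0,0,0,0,0,2.5],[0,0,0,0,0,0,2.5],[0,0,0,0,0,0,2.5],[0,0,0,0,0,0,2.5],[0,0,0,0,0,0,2.5],[0,0,0,0,0,0,2.5]]]'
python3 -m inch '[[[0,0,0,0,0,0,2.5],[0,0,0,0,0,0,2.5],[0,0,0,0,0,0,2.5],[0,0,0,0,0,0,2.5],[0,0,0,0,0,0,2.5],[0,0,0,0,0,0,2.5],[0,0,0,0,0,0,2.5],[0,0,0,0,0,0,2.5],[0,0,0,0,0,0,2.5],[0,0,0,0,0,0,2.5],[0,0,0,0,0,0,2.5],[0,0,0,0,0,0,2.5]]]'
python3 -m inch '[[[0,0,0,0,0,0,2.5],[0,0,0,0,0,0,2.5],[0,0,0,0,0,0,2.5],[0,0,0,0,0,0,2.5],[0,0,0,0,0,0,2.5],[0,0,0,0,0,0,2.5],[0,0,0,0,0,0,2.5],[0,0,0,0,0,0,2.5],[0,0,0,0,0,0,2.5],[0,0,0,0,0,0,2.5],[0,0,0,0,0,0,2.5],[0,0,0,0,0,0,2.5]]]'
python3 w.py w3 | tail -3
```

```text
time: 6.4
tool_pos: [0.5189, 0.013, 0.0858]
orientation: [[0.991, -0.137, 0.0], [-0.137, -0.991, 0.0], [0.0, -0.0, -1.0]]
contact_force: [-0.5, 5.5, 1.8]
finger_gap: 0.0311
grasp_force: 50.0
time: 7.6
tool_pos: [0.5189, 0.0129, 0.0858]
orientation: [[0.991, -0.137, 0.0], [-0.137, -0.991, 0.0], [0.0, -0.0, -1.0]]
contact_force: [1.2, 4.9, 1.1]
finger_gap: 0.031
grasp_force: 50.0
time: 8.8
tool_pos: [0.5189, 0.013, 0.0858]
orientation: [[0.991, -0.137, 0.0], [-0.137, -0.991, 0.0], [0.0, -0.0, -1.0]]
contact_force: [0.1, 4.7, 1.0]
finger_gap: 0.0312
grasp_force: 50.0
time: 10.0
tool_pos: [0.5189, 0.013, 0.0858]
orientation: [[0.991, -0.137, 0.0], [-0.137, -0.991, 0.0], [0.0, -0.0, -1.0]]
contact_force: [-0.2, 5.7, 1.8]
finger_gap: 0.0312
grasp_force: 50.0
time: 11.2
tool_pos: [0.5189, 0.013, 0.0858]
orientation: [[0.991, -0.137, 0.0], [-0.137, -0.991, 0.0], [0.0, -0.0, -1.0]]
contact_force: [0.0, 5.5, 1.5]
finger_gap: 0.031
grasp_force: 50.0
time: 12.4
tool_pos: [0.5189, 0.0129, 0.0858]
orientation: [[0.991, -0.137, 0.0], [-0.137, -0.991, 0.0], [0.0, -0.0, -1.0]]
contact_force: [-0.7, 5.3, 0.7]
finger_gap: 0.0309
grasp_force: 50.0
 head y range [0.0359 0.0872] n 3167 ztop 0.102939963308481 x [0.02   0.0315] world centre [0.5189 0.0131]
 head y range [-0.056  -0.0389] n 1203 ztop 0.09665122751520433 x [0.0147 0.0304] world centre [ 0.5039 -0.0949]
index -1 is out of bounds for axis 0 with size 0
```

View pics/w3.png

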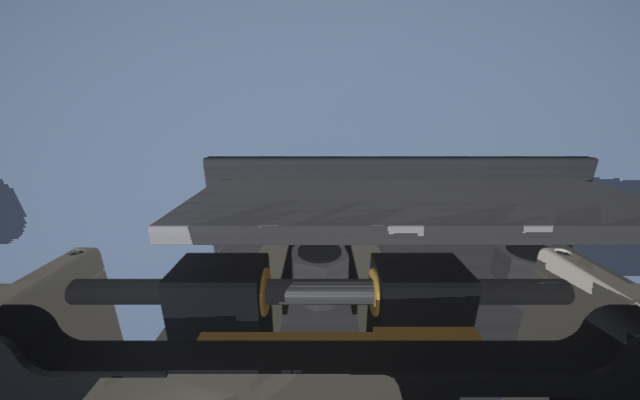

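The picture is unchanged from the last one: the head at (320,258) is still between the fingers, held for more than 8 s at 45–50 N.

```bash
python3 -c "
from rig import r
print(r.close_job())"
```

```text
the job is handed in; nothing more can be done
None
```

I gripped the turning bolt's head across its flats at 50 N and held it still for over 8 s, then handed the job in at about 12.5 s with the grip still on; the finished bolt was not touched.

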